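# Snap a power module into its socket on the chassis

### The arm

A 7-joint arm with a two-finger parallel gripper is mounted at the origin on the work surface. World frame = base frame: x ahead of the robot, y to its left, z up, the work surface at z = 0. Lengths are in m, angles in degrees, forces in N, time in s.
With the tool pointing down it reaches from about 0.425 to 0.875 m from the base axis. Payload 4.7 kg.
Tool frame: the origin (TCP) lies between the finger pads; the fingertips stand 22 mm ahead of it and the grasp point (between the pads) lies 3 mm ahead of it (env.tip_reach is the distance from the TCP to the fingertips, in m); z points along the fingers, y is the line along which they close (so a half turn about z gives the same grasp; the last joint's range is limited). The gripper opens to 87 mm and grips with 3 to 60 N. Pads are 19 mm wide; open, the fingers measure 117 mm over their backs; the gripper's body (75 mm by 190 mm) begins 51 mm behind the grasp point.
Start: joints at [-76.312, 18.392, -4.016, 83.108, 1.295, 78.541, -3.26], TCP at [0.145, 0.634, 0.245] pointing down, gripper open.
Joint ranges: [-163.93, 163.93], [-17.29, 119.83], [-79.2, 71.16], [3.27, 140.29], [-89.18, 269.18], [5.43, 117.66], [-154.24, 154.24]. Speed limits (degrees/s): [147.25, 147.25, 180, 180, 180, 180, 180].

### API

Orientations are given as [roll, pitch, yaw] about the fixed x, y, z axes, in that order (R = Rz(yaw) Ry(pitch) Rx(roll)).
In Python, from cell import env gives the robot as it stands.
- The arm moves only by the shell command python3 -m creep 'ROWS' [FORCE]. ROWS is JSON, one flat list of numbers, 7 for each row, row after row: the finger opening in mm, from 0 to 87, then the shift along the tool's x, y, z in units of 30 mm (1.0 is 30 mm), then the turn, a rotation vector about the tool's x, y, z in units of 6 degrees (1.0 is 6 degrees). A call has 1 to 12 rows; each row is the pose to reach, as a shift and turn from the pose commanded when the call began, along the tool's axes at that moment; what a row does not reach only later rows make up. A row lasts 1/10 s, in which the tool goes at most 50 mm and 8.59 degrees, less where a joint would pass 70% of its speed; a pose out of reach is approached as far as the arm can. A call with a gripper value outside its range is refused whole. The fingers move at their own pace and stop on an object; FORCE is the grip in N (left out, the last holds). Time passes only in rows, so rows that repeat a pose let the fingers close. It gives the time, the measured TCP pose, the force, the opening and the grip force at its end, in the units of the state.
- env.get_obs(): the state, without advancing time (a new reading comes with each control period).
- env.read_camera(name): name is "scene" or "top" or "wrist"; returns a dict with "color" (420x560x3 uint8, red, green, blue), "depth" (420x560 float32, m along the optical axis (not along the pixel's ray), 0 where there is no reading), "fovy" (degrees; the focal length in pixels is half the picture's height over the tangent of half this angle, whatever the lens; pixels are square), "cx", "cy" (the principal point, pixels), "D" ([k1, k2, p1, p2, k3] as OpenCV has them; the pictures are not rectified), "R" (3x3) and "t" (3): a world point X has camera coordinates R X + t. Camera axes: x right, y down, z forward; pixel columns grow to the right and rows downward; lengths in m; the calibration is good to about 2 mm. A picture is of the moment at which its call begins.
- env.sign_off(): hands the job in; it is judged then, once.
The state is a dict: "time_s": time; "qpos": joint angles; "joint_velocities": joint speeds; "effort": joint torques, N m; "tool_pos": TCP position; "tool_rot": TCP orientation; "force": force on the tool from outside, world axes, zero at the start; "wrist_torque": the same for the moment, N m; "grip_width": finger opening in m; "grasp_force": force on a finger pad.
Only numpy, scipy, OpenCV 4.12 (cv2) and the standard library are available. Lean on these libraries where they do the work, as an engineer would, in place of code of your own. Each camera call takes 0.05 s, during which the arm holds its last target. There are 200 camera calls.

### The job

Pick up the power module (the grey block with a wider foot) and push it straight down into the black socket on the white chassis until both white snap hooks have clicked over its foot and hold it down. Press gently: stop as soon as it is home rather than ramming it. Let go of it, and leave the other things on the bench where they are.

Things in the scene. Friction and masses are not known exactly. Their poses are not given: they have to be found in the camera images.
- module_mid (a point): centre of the power module, a grey block standing on the bench, 64 mm tall, 0.1-0.2 kg: foot 36 (own x) by 70 (own y) by 8 mm thick at the bottom, above it the body 30 (x) by 44 mm (y), black vent bars on top. z up; this point is 32 mm above the underside. A half turn makes no difference. Grip the body across its 30 mm
- seat (a point): point in the chassis's top face right below the middle of the black socket; z up, x and y along the socket's. The module goes in with its x along this x (either way round), centred. The socket's mounting height differs from unit to unit and is NOT measured: the floor on which the foot bottoms lies 10 to 50 mm above this point
- hook_a (a joint): outward deflection (m) of the white snap hook at seat +y: 0 relaxed, about 0.003 as the foot passes, back near 0 once clicked; 650 N/m. Hooks: 36 mm from the centre, 14 mm wide, tops 23 mm above the socket floor, heads sloped inward. Catch undersides are 9.5 mm over the floor, reaching 3 mm over the foot's ends: latched, the underside is 1.5 mm above the floor
- hook_b (a joint): the same for the hook at seat -y; 850 N/m. The foot meets the slopes when its underside is 17 mm above the floor. Passing both hooks takes about 8 to 20 N in all, then the force drops a little and rises steeply at the floor, 1.5 mm beyond the click. Over 45 N of module on socket is too much
- plate (a joint): depression in m of the sprung contact plate (30 x 38 mm) in the middle of the socket, which pushes the module up with about 2 to 6 N: 0 at rest (6 mm above the floor), 0.0045 with the module latched, 0.006 with the module on the floor
- chassis: fixed white box 150 (x) by 240 (y) by 45 mm tall carrying the socket; origin at the centre of its underside. Four black corner posts of the socket (y +-29 mm, 8 mm long, 15 mm above its floor, sloped lead-ins) guide the foot's long sides with 1.5 mm play each side; between them (|y| under 25 mm) the long sides are open for fingers
- block: bystander: plain grey block 30 x 44 mm, 56 mm tall, without a foot; origin at its underside
- can: bystander: upright metal capacitor can, 48 mm across, 60 mm tall; origin at its underside
- tape: bystander: roll of blue tape lying flat, 80 mm across, 20 mm tall; origin at its underside
- driver: bystander: screwdriver lying on the bench, along its own x
- bottle: bystander: white bottle 50 mm across, 130 mm tall; origin at its underside
- pulley: bystander: dark steel pulley lying flat, 70 mm across, 20 mm tall; origin at its underside
There are look-alikes about, which are no part of the job. What is shaped like the part that bears module_mid but blue or red is not meant.

How it is judged:
By the outcome, as a careful person would: the job done as asked, in the order asked, and still so for the second after the job is handed in, with the robot touching nothing.
It also fails if it takes over 42 s, if anything falls off the work surface, if the arm or the gripper's body presses on something with over 40 N, if the wrist force passes 120 N, or if a joint passes its speed limit or range.

## Working session

There is one attempt and no reset: what is moved stays moved. The work goes in short steps, Python scripts to look and compute and a shell command to move; the robot and the scene stay as the last step left them, time stands still between calls to the robot, and variables do not carry over. Pictures are saved under pics/ and viewed, at most 10 in all, crops included, and the job is handed in when it is done.

```bash
ls; mkdir -p pics; cat > h.py <<'E'
import numpy as np, cv2, pickle
from cell import env
def snap(n,f):
    c=env.read_camera(n); pickle.dump(c,open(f'pics/{f}.pkl','wb')); cv2.imwrite(f'pics/{f}.png',c['color'][:,:,::-1]); return c
def load(f): return pickle.load(open(f'pics/{f}.pkl','rb'))
def K(c):
    f=210/np.tan(np.radians(c['fovy'])/2); return np.array([[f,0,c['cx']],[0,f,c['cy']],[0,0,1.]])
def ray(c,u,v):
    p=cv2.undistortPoints(np.array([[[u,v]]],float),K(c),np.array(c['D'],float))[0,0]
    R=np.array(c['R']);return -R.T@np.array(c['t']), R.T@np.array([p[0],p[1],1.])
def atz(c,u,v,z):
    o,d=ray(c,u,v); return o+d*(z-o[2])/d[2]
def dep(c,u,v):
    o,d=ray(c,u,v); return o+d*c['depth'][int(round(v)),int(round(u))]
def proj(c,X):
    R=np.array(c['R']);return cv2.projectPoints(np.array(X,float).reshape(-1,3),cv2.Rodrigues(R)[0],np.array(c['t'],float),K(c),np.array(c['D'],float))[0][:,0]
def crop(f,x0,y0,x1,y1,s,o):
    im=cv2.imread(f'pics/{f}.png')[y0:y1,x0:x1]; cv2.imwrite(f'pics/{o}.png',cv2.resize(im,None,fx=s,fy=s,interpolation=cv2.INTER_CUBIC))
E
python3 - <<'E'
from h import *
a=snap('top','top0');b=snap('scene','sc0')
cv2.imwrite('pics/both.png',np.vstack([a['color'],b['color']])[:,:,::-1][:, :][::1])
im=cv2.imread('pics/both.png');cv2.imwrite('pics/both.png',cv2.resize(np.hstack([im[:420],im[420:]]),(800,300)))
o=env.get_obs();print(o)
E
```

```text
pics
{'time_s': 0.1, 'qpos': array([-76.31175645,  18.4354725 ,  -4.01567262,  83.16761243,
         1.29725316,  78.54077454,  -3.26077957]), 'joint_velocities': array([-0.05868924, -0.05877615, -0.01752037, -0.19067283, -0.01500048,
        0.06871005, -0.02130541]), 'effort': array([-3.62564924e-04, -4.92570877e+01, -4.05866252e-01, -3.13396454e+01,
       -6.41759299e-02,  3.95805726e-02,  6.23122810e-05]), 'tool_pos': array([0.14485197, 0.63318849, 0.24356603]), 'tool_rot': array([-1.79901498e+02,  7.59241467e-03,  1.67121155e+02]), 'force': array([0.25694406, 0.01168562, 0.26175914]), 'wrist_torque': array([ 0.00699327, -0.01280431,  0.00512849]), 'grasp_force': 0.0, 'grip_width': 0.08682233204219103}
```

View pics/top0.png

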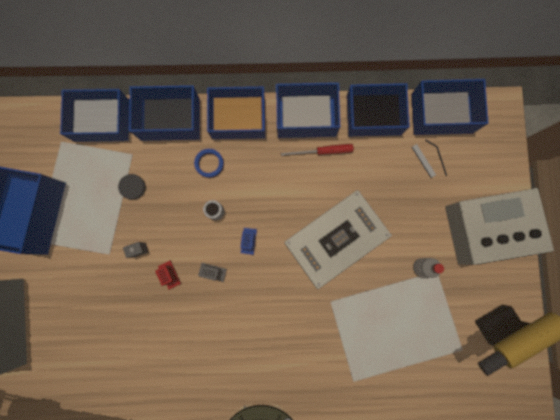

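View pics/sc0.png

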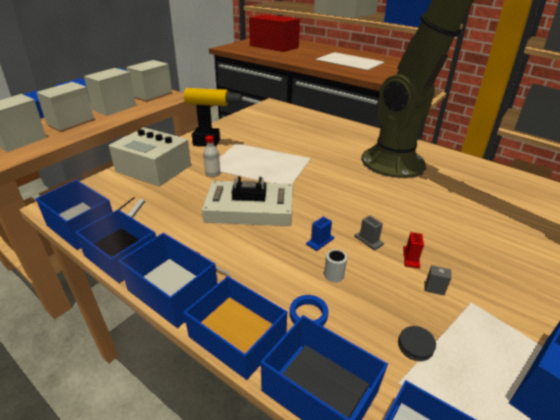

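Candidates in the top view are grey (211,271), grey (136,250), blue (249,241) and red (168,274). Grey (211,271), which is (371,232) in the scene view, shows a wider foot. Grey (136,250) looks like the plain block. I'll confirm in a crop.

```bash
python3 - <<'E'
from h import *
crop('top0',110,220,260,300,5,'c1');crop('top0',280,185,400,290,5,'c2')
a=cv2.imread('pics/c1.png');b=cv2.imread('pics/c2.png')
b=cv2.resize(b,None,fx=1,fy=1)
cv2.imwrite('pics/c12.png',np.hstack([cv2.resize(a,(450,240)).repeat(1,0),np.zeros((240,10,3),np.uint8),cv2.resize(b,(274,240))]))
c=load('top0')
for n,u,v in [('mod',211,271),('plain',136,250),('bench',230,300),('chassis',300,240),('chass',378,232),('plate',341,237),('base',345,255)]: print(n,dep(c,u,v).round(3))
print(proj(c,[[0,0,0],[.145,.634,.24],[.6,0,0]]).round(0), (K(c)[0,0]).round(0))
E
```

```text
mod [0.453 0.115 0.063]
plain [0.511 0.308 0.056]
bench [ 0.374  0.075 -0.001]
chassis [ 0.527 -0.114  0.047]
chass [ 0.544 -0.318  0.044]
plate [ 0.531 -0.215  0.087]
base [ 0.486 -0.229  0.045]
[[260. 450.]
 [-69. 439.]
 [257. 215.]] 421.0
```

View pics/c1.png

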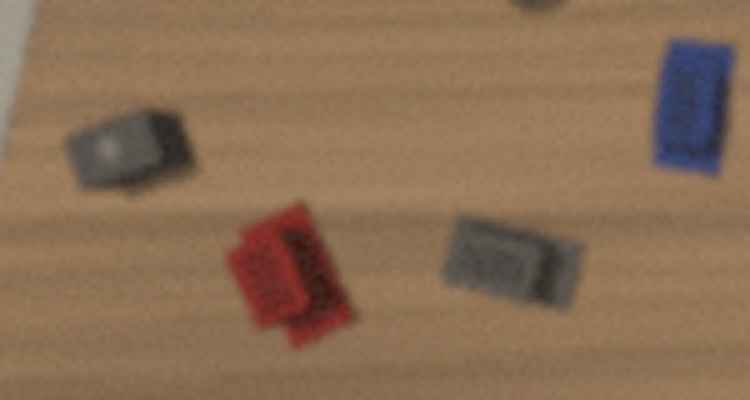

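View pics/c2.png

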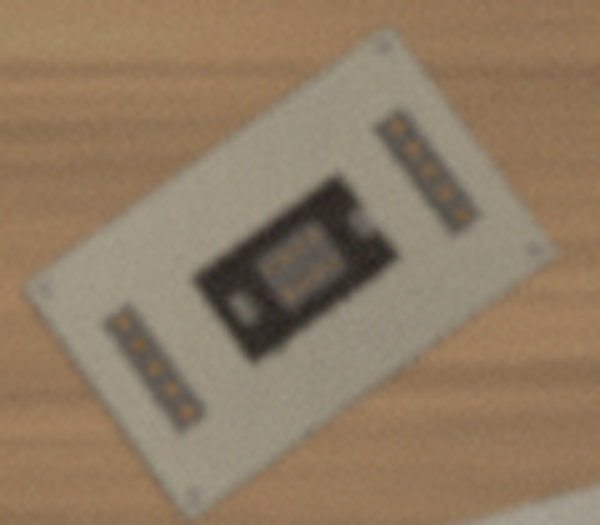

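The crop confirms it. The block at c1 (510,260), top view (211,271), is grey with a foot sticking out beyond the body and vent bars on top. The block at (136,250) is plain with no foot. The chassis corners in c2 are (388,25), (558,250), (192,520) and (25,288). The socket lies near its middle.

```bash
python3 - <<'E'
from h import *
c=load('top0')
P=np.array([atz(c,280+u/5,185+v/5,.045) for u,v in [(388,25),(558,250),(192,520),(25,288)]])
print(P.round(3),P.mean(0)); e=P[0]-P[3]; print(np.degrees(np.arctan2(e[1],e[0])),np.linalg.norm(e),np.linalg.norm(P[1]-P[0]))
q=[atz(c,110+u/5,220+v/5,.004) for u,v in [(583,242),(570,310)]]
l=atz(c,110+583/5,220+242/5,.008)-atz(c,110+460/5,220+215/5,.03)
print(np.round(q,3),l)
# depth-based top points
pts=[]
for v in range(255,290):
  for u in range(190,235):
    p=dep(c,u,v)
    if .056<p[2]<.072: pts.append(p[:2])
pts=np.array(pts,np.float32); print(len(pts),cv2.minAreaRect(pts*1000),pts.mean(0))
cd=[]
for v in range(215,260):
  for u in range(315,365):
    p=dep(c,u,v)
    if p[2]>.055: cd.append(p)
cd=np.array(cd,np.float32);print(len(cd),cv2.minAreaRect(cd[:,:2]*1000),np.histogram(cd[:,2],bins=np.arange(.05,.13,.004)))
o=env.get_obs();
from scipy.spatial.transform import Rotation as R
print(R.from_euler('xyz',o['tool_rot'],degrees=True).as_matrix().round(3))
E
```

```text
[[ 0.656 -0.27   0.045]
 [ 0.535 -0.353  0.045]
 [ 0.401 -0.158  0.045]
 [ 0.521 -0.075  0.045]] [ 0.52828253 -0.21368437  0.045     ]
-55.43131321982683 0.23702195555209818 0.14664489144805437
[[0.458 0.083 0.004]
 [0.422 0.09  0.004]] [-0.01597117 -0.06142437 -0.022     ]
210 ((448.6719055175781, 122.31071472167969), (43.8518180847168, 29.76508903503418), 75.00092315673828) [0.44863626 0.12197255]
799 ((513.388427734375, -184.41241455078125), (60.466270446777344, 238.81387329101562), 29.32172966003418) (array([  0,  10,   2,   7,  19, 160, 188, 108, 117, 102,  34,  22,  14,
        10,   0,   0,   0,   0,   0]), array([0.05 , 0.054, 0.058, 0.062, 0.066, 0.07 , 0.074, 0.078, 0.082,
       0.086, 0.09 , 0.094, 0.098, 0.102, 0.106, 0.11 , 0.114, 0.118,
       0.122, 0.126]))
[[-0.975  0.223 -0.   ]
 [ 0.223  0.975 -0.002]
 [-0.    -0.002 -1.   ]]
```

```bash
cat >> h.py <<'E'
from scipy.spatial.transform import Rotation as Ro
def go(pos,ang):  # ang: world angle of tool y, deg; tool down
    o=env.get_obs(); M=Ro.from_euler('xyz',o['tool_rot'],degrees=True)
    y=np.array([np.cos(np.radians(ang)),np.sin(np.radians(ang)),0]); z=np.array([0,0,-1.]); T=Ro.from_matrix(np.c_[np.cross(y,z),y,z])
    print('shift',(M.inv().apply(np.array(pos)-o['tool_pos'])/.03).round(3),'turn',((M.inv()*T).as_rotvec(degrees=True)/6).round(3))
    print(o['time_s'],o['tool_pos'].round(4),o['tool_rot'].round(2),o['force'].round(2),o['grip_width'],o['grasp_force'])
E
python3 -c "
from h import *
go([.4487,.1222,.20],-15)"
```

```text
shift [-13.67  -14.344   1.479] turn [-1.2000e-02  1.4000e-02  1.5354e+01]
0.1 [0.1449 0.6332 0.2436] [-1.7990e+02  1.0000e-02  1.6712e+02] [0.26 0.01 0.26] 0.08682233204219103 0.0
```

```bash
python3 -m creep '[60,-13.67,-14.34,1.4,0,0,15.35,60,-13.67,-14.34,1.4,0,0,15.35,60,-13.67,-14.34,1.4,0,0,15.35,60,-13.67,-14.34,1.4,0,0,15.35,60,-13.67,-14.34,1.4,0,0,15.35,60,-13.67,-14.34,1.4,0,0,15.35,60,-13.67,-14.34,1.4,0,0,15.35,60,-13.67,-14.34,1.4,0,0,15.35,60,-13.67,-14.34,1.4,0,0,15.35,60,-13.67,-14.34,1.4,0,0,15.35,60,-13.67,-14.34,1.4,0,0,15.35,60,-13.67,-14.34,1.4,0,0,15.35]'
python3 -c "
from h import *
go([.4487,.1222,.20],-15)"
```

```text
time_s: 1.3
tool_pos: [0.4494, 0.1204, 0.2024]
tool_rot: [180.0, -0.0, 74.8]
force: [0.8, 0.3, 0.2]
grip_width: 0.0602
grasp_force: 0.0
shift [ 0.051 -0.038  0.078] turn [ 0.001 -0.004 -0.027]
1.3 [0.4494 0.1204 0.2024] [ 1.800e+02 -2.000e-02  7.484e+01] [0.78 0.35 0.18] 0.06021692754073556 0.0
```

```bash
python3 - <<'E'
from h import *
c=snap('wrist','w1')
uu,vv=np.meshgrid(np.arange(560),np.arange(420))
uv=cv2.undistortPoints(np.c_[uu.ravel(),vv.ravel()].astype(float)[:,None],K(c),np.array(c['D'],float))[:,0]
R=np.array(c['R']);P=(np.c_[uv,np.ones(len(uv))]*c['depth'].reshape(-1,1)-np.array(c['t']))@R
m=(c['depth'].ravel()>0)&(np.hypot(P[:,0]-.4487,P[:,1]-.122)<.045)&(P[:,2]>.057)&(P[:,2]<.072)
print(m.sum(),P[m,2].mean(),cv2.minAreaRect((P[m,:2]*1000).astype(np.float32)))
x=P[m,:2]; 
go([.4487,.1222,.042],-15)
E
```

```text
1484 0.06335523301677472 ((448.82421875, 121.6775131225586), (44.30559158325195, 29.710559844970703), 74.13776397705078)
shift [ 0.291 -0.238  5.339] turn [ 0.034  0.031 -0.099]
1.35 [0.4528 0.1125 0.2022] [179.8    0.19  74.41] [ 2.99 -6.4  -0.06] 0.06006452821872013 0.0
```

View pics/w1.png

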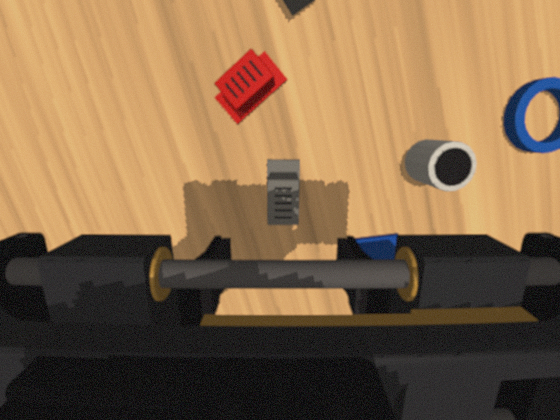

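The picture shows the module at (283,192), standing between the fingers with its long side along the pads, and its vent bars are visible. Measured centre is (0.4488, 0.1217), top z 0.063, size 44x30, which matches. The arm was still settling, so I'll hold briefly and then descend.

```bash
python3 -m creep '[60,0,0,0,0,0,0,60,0,0,0,0,0,0]'
python3 -c "
from h import *
go([.4488,.1219,.042],-15.3)"
```

```text
time_s: 1.55
tool_pos: [0.4484, 0.1233, 0.2023]
tool_rot: [-180.0, -0.0, 75.0]
force: [0.5, 0.2, -0.2]
grip_width: 0.0598
grasp_force: 0.0
shift [-0.04   0.031  5.342] turn [-0.008 -0.001  0.053]
1.55 [0.4484 0.1233 0.2023] [-179.95   -0.     75.02] [ 0.5   0.17 -0.16] 0.05984226097975708 0.0
```

```bash
python3 -m creep '[50,-0.04,0.03,1.3,0,0,0.05,50,-0.04,0.03,2.6,0,0,0.05,50,-0.04,0.03,3.6,0,0,0.05,50,-0.04,0.03,4.5,0,0,0.05,50,-0.04,0.03,5.1,0,0,0.05,50,-0.04,0.03,5.34,0,0,0.05,50,-0.04,0.03,5.34,0,0,0.05,50,-0.04,0.03,5.34,0,0,0.05]'
python3 -c "
from h import *
go([.4488,.1219,.042],-15.3)"
```

```text
time_s: 2.35
tool_pos: [0.4498, 0.1224, 0.0431]
tool_rot: [180.0, -0.1, 74.8]
force: [0.1, 0.5, 0.2]
grip_width: 0.0501
grasp_force: 0.0
shift [-0.026 -0.028  0.038] turn [ 0.008 -0.01   0.016]
2.35 [0.4498 0.1224 0.0431] [ 1.7995e+02 -6.0000e-02  7.4800e+01] [0.06 0.52 0.21] 0.05010399590351303 0.0
```

```bash
python3 -m creep '[0,0,0,0,0,0,0,0,0,0,0,0,0,0,0,0,0,0,0,0,0,0,0,0,0,0,0,0,0,0,0,0,0,0,0]' 45; python3 -m creep '[0,0,0,-0.5,0,0,0,0,0,0,-1.5,0,0,0,0,0,0,-3,0,0,0,0,0,0,-4.5,0,0,0,0,0,0,-5.6,0,0,0,0,0,0,-5.6,0,0,0,0,0,0,-5.6,0,0,0]'
python3 -c "
from h import *
go([.528,-.2137,.22],34.6)"
```

```text
time_s: 2.85
tool_pos: [0.4497, 0.1217, 0.0429]
tool_rot: [180.0, -0.0, 74.7]
force: [-1.0, -1.4, 4.5]
grip_width: 0.03
grasp_force: 45.0
time_s: 3.55
tool_pos: [0.4494, 0.1215, 0.2104]
tool_rot: [180.0, -0.0, 74.7]
force: [-0.3, 0.0, -2.5]
grip_width: 0.0298
grasp_force: 45.0
shift [-10.087   5.473  -0.326] turn [ 7.000e-03 -6.000e-03 -8.313e+00]
3.55 [0.4494 0.1215 0.2104] [ 1.7998e+02 -5.0000e-02  7.4720e+01] [-0.26  0.   -2.51] 0.029750146828281566 44.99982565641403
```

```bash
python3 -c "
from h import *
go([.585,-.296,.24],34.6)"
```

```text
shift [-12.233   8.029  -0.994] turn [ 7.000e-03 -6.000e-03 -8.313e+00]
3.55 [0.4494 0.1215 0.2104] [ 1.7998e+02 -5.0000e-02  7.4720e+01] [-0.26  0.   -2.51] 0.029750146828281566 44.99982565641403
```

```bash
python3 -m creep '[0,-1.3,0.9,-0.3,0,0,-0.9,0,-2.7,1.8,-0.6,0,0,-2,0,-4.1,2.7,-1,0,0,-3.2,0,-5.5,3.6,-1,0,0,-4.4,0,-6.9,4.5,-1,0,0,-5.6,0,-8.3,5.4,-1,0,0,-6.8,0,-9.7,6.4,-1,0,0,-7.8,0,-11,7.2,-1,0,0,-8.3,0,-12,7.8,-1,0,0,-8.3,0,-12.23,8.03,-1,0,0,-8.3,0,-12.23,8.03,-1,0,0,-8.3,0,-12.23,8.03,-1,0,0,-8.3]'
python3 - <<'E'
from h import *
c=snap('wrist','w2');go([.528,-.2137,.22],34.6)
E
```

```text
time_s: 4.75
tool_pos: [0.5836, -0.2966, 0.2375]
tool_rot: [-179.8, -0.2, 124.4]
force: [0.8, 0.8, -1.7]
grip_width: 0.0298
grasp_force: 45.0
shift [ 3.295 -0.009  0.614] turn [-0.018 -0.032 -0.017]
4.8 [ 0.5843 -0.295   0.2381] [-179.89   -0.19  124.5 ] [ 0.8   0.93 -0.53] 0.029897310623470615 45.00012810342014
```

View pics/w2.png

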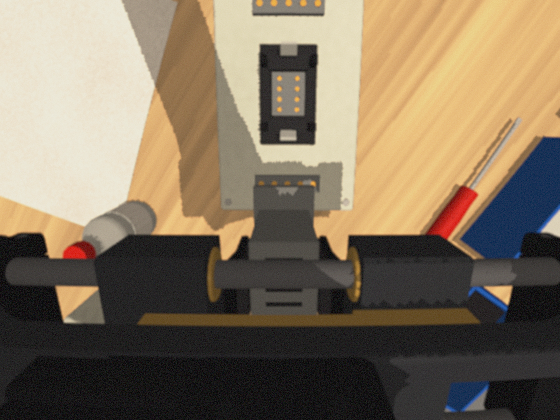

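The socket is centred at about (289,93), with white hooks at (289,48) and (289,136) and the contact plate between them. The held module is straight in the fingers at (285,210). I'll measure heights from depth and check an enlarged crop.

```bash
python3 - <<'E'
from h import *
c=load('w2'); crop('w2',245,30,335,220,3.15,'c3')
im=cv2.imread('pics/w2.png')
cv2.imwrite('pics/c3.png',np.hstack([cv2.resize(im[35:155,240:340],None,fx=4.9,fy=4.9,interpolation=cv2.INTER_CUBIC)]))
uu,vv=np.meshgrid(np.arange(560),np.arange(420))
uv=cv2.undistortPoints(np.c_[uu.ravel(),vv.ravel()].astype(float)[:,None],K(c),np.array(c['D'],float))[:,0]
P=((np.c_[uv,np.ones(len(uv))]*c['depth'].reshape(-1,1)-np.array(c['t']))@np.array(c['R'])).reshape(420,560,3)
np.save('pics/P2.npy',P)
print((P[40:150:4,252:328:5,2]*1000).astype(int))
h=P[86:102,277:301,2];print('plate',np.median(h),'top',np.median(P[90:110,225:245,2]),np.median(P[90:110,335:350,2]))
E
```

```text
[[ 45  43  43  43  44  44  44  44  44  45  44  44  45  43  44  43]
 [ 45  44  72  74  72  71 100 101 102 100  72  73  43  45  44  45]
 [ 45  43  74  72  72  72  97  98  96  73  71  71  72  43  43  44]
 [ 43  43  73  71  74  74  92  94  91  72  72  74  74  45  45  45]
 [ 43  45  92  73  79  79  78  79  79  79  78  78  90  89  44  42]
 [ 45  44  94 377  79  80  79  78  79  78  78  78  91  89  45  45]
 [ 46  44  88  73  79  77  79  79 377  78  79  79  89  90  42  44]
 [ 44  43  72  73  79  78  78  79  78  79  79  79  72  72  44  44]
 [ 44  44  73  73  84  83  84  84  85  84  84  73  71  71  44  43]
 [ 43  44  72  74  85  86  84 377  84  86  85  72  72  44  43  43]
 [ 43  44  72  71  85  85  84  84  84  86  85  72  73  44  45  43]
 [ 44  44  72  73  83  84  85  84  84  84  85  72  73  44  42  43]
 [ 43  44  73  73  84  85  85  86  85  86  83  74  74  46  42  43]
 [ 44  42  73  73  86  85  86  84  85  85  85  72  73  43  44  44]
 [ 45  43  71  73  83  85  84  85  86  84  82  73  74  45  45  44]
 [ 44  43  73  73  84  84  84  86  86  84  84  74  72  46  43  44]
 [ 45  44  71  73  85  85  85  85  84  85  86  74  73  44  44  42]
 [ 44  45  72  72  84  84  85  84  83  84  85  73  72  43  45  43]
 [ 44  43  72  72  86  84  87  86  86  85  85  74  73  44  44  43]
 [ 44  45  72  72  72  73  72  73  72  72  72  73  72  44  42  45]
 [ 45  44  73  72  79  78  79  80  79  79  78  73  72  43  43  45]
 [ 45  43  94  76  78  80  78  79  79  78  78  73  94  44  44  42]
 [ 44  44  94  77  79  77  78  79  79  80  79  72  93  44  43  44]
 [ 44  44  72  73  78  79  93  94  93  79  80  73  72  44  43  45]
 [ 43  44  71  73  73  73 100 100 101  73  73  73  72  44  44  43]
 [ 44  45  73  73  71  73  74  72  73  72  72  73  72  43  44  45]
 [ 44  43  74  71  71  72  73  72  73  72  72  73  73  45  44  44]
 [ 44  44  45  43  44  44  43  44  44  45  45  44  43  44  44  43]]
plate 0.08518887739584294 top 0.04440217924778554 0.04424858162762439
```

View pics/c3.png

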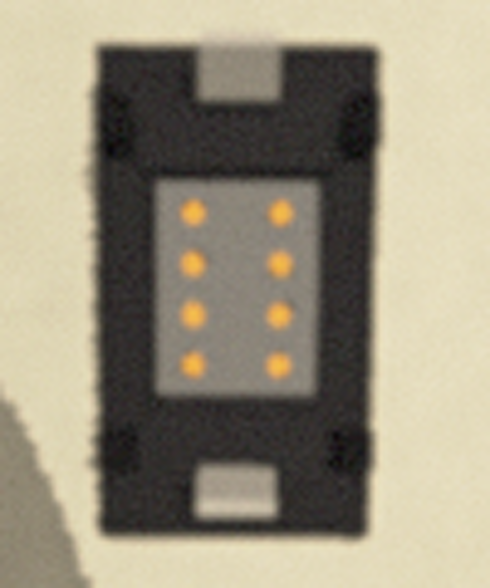

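```bash
python3 - <<'E'
from h import *
c=load('w2');P=np.load('pics/P2.npy')
q=np.array([atz(c,240+u/4.9-.4,35+v/4.9-.4,.0855) for u,v in [(155,180),(320,180),(318,396),(154,396)]])
print('plate corners centre',q.mean(0).round(4),np.linalg.norm(q[0]-q[1]),np.linalg.norm(q[0]-q[3])); d=q[0]+q[1]-q[2]-q[3];print(np.degrees(np.arctan2(d[1],d[0])))
def rect(lo,hi,u0,u1,v0,v1):
    S=P[v0:v1,u0:u1].reshape(-1,3);S=S[(S[:,2]>lo)&(S[:,2]<hi)];r=cv2.minAreaRect((S[:,:2]*1000).astype(np.float32));print(len(S),r,S.mean(0).round(4));return S
rect(.081,.09,268,310,68,118)
S=rect(.068,.078,255,325,35,150)
for a in [(255,325,35,65),(255,325,120,150)]:
    rect(.097,.105,*a)   # hooks
for a in [(255,270,45,75),(308,325,45,75),(255,270,115,140),(308,325,115,140)]: rect(.086,.097,*a)
# in-hand module in tool frame
o=env.get_obs();print(o['tool_pos'],o['tool_rot'])
M=Ro.from_euler('xyz',[180,0,124.4],degrees=True)
T=M.inv().apply(P.reshape(-1,3)-np.array([.5840,-.2958,.2378])).reshape(420,560,3)*1000
for v in range(172,240,5): print(v,[tuple(T[v,u].astype(int)) for u in (262,285,306)])
for v in (195,215): print(v,[(u,T[v,u].round(0).astype(int).tolist()) for u in range(246,326,4)])
E
```

```text
plate corners centre [ 0.5288 -0.212   0.0855] 0.030094317136000758 0.03821297601591861
124.15936383727309
1442 ((529.0231323242188, -211.8755645751953), (29.55280303955078, 37.65123748779297), 34.270729064941406) [ 0.5288 -0.2119  0.0852]
2610 ((528.537109375, -211.59234619140625), (54.623600006103516, 92.27434539794922), 34.1546516418457) [ 0.5289 -0.2131  0.0733]
140 ((507.7033386230469, -180.7937469482422), (14.208757400512695, 5.673005104064941), 33.72432327270508) [ 0.5076 -0.1809  0.1002]
90 ((549.9345703125, -243.51451110839844), (13.316874504089355, 4.334458351135254), 34.42074203491211) [ 0.55   -0.2435  0.1006]
82 ((493.9036865234375, -201.12850952148438), (5.290050983428955, 8.64720630645752), 31.582611083984375) [ 0.4941 -0.2014  0.0921]
82 ((531.4332885742188, -175.662841796875), (5.474610328674316, 8.486700057983398), 35.25129318237305) [ 0.5315 -0.176   0.0915]
63 ((526.4110107421875, -248.43182373046875), (5.382816791534424, 7.1065778732299805), 34.478187561035156) [ 0.5265 -0.2484  0.0923]
78 ((563.9188232421875, -223.2636260986328), (6.566788196563721, 7.9851660728
[... 2222 characters left out ...]
 [30, -7, 37]), (278, [31, -5, 36]), (282, [31, -3, 35]), (286, [31, 0, 35]), (290, [31, 2, 35]), (294, [31, 4, 35]), (298, [31, 7, 36]), (302, [31, 9, 35]), (306, [30, 12, 36]), (310, [31, 14, 36]), (314, [30, 16, 36]), (318, [-2, 36, 194]), (322, [-2, 40, 193])]
215 [(246, [-37, -51, 237]), (250, [-37, -46, 237]), (254, [18, -19, 36]), (258, [22, -16, 24]), (262, [22, -13, 22]), (266, [23, -11, 21]), (270, [22, -9, 22]), (274, [22, -7, 22]), (278, [22, -5, 22]), (282, [22, -2, 22]), (286, [22, 0, 22]), (290, [22, 2, 22]), (294, [22, 4, 23]), (298, [22, 6, 21]), (302, [22, 9, 22]), (306, [22, 11, 23]), (310, [19, 14, 35]), (314, [-37, 37, 238]), (318, [-37, 42, 237]), (322, [-37, 47, 237])]
```

```bash
python3 -m creep '[0,0,0,0,0,0,0]'; python3 -c "
from h import *
go([.5291,-.2118,.153],34.25)"
```

```text
time_s: 4.9
tool_pos: [0.5851, -0.2938, 0.2393]
tool_rot: [180.0, -0.1, 124.6]
force: [-0.5, -0.4, -1.1]
grip_width: 0.0295
grasp_force: 45.0
shift [3.304 0.019 2.884] turn [ 0.001 -0.022  0.065]
4.9 [ 0.5851 -0.2938  0.2393] [ 1.7999e+02 -1.3000e-01  1.2464e+02] [-0.48 -0.38 -1.09] 0.029529159053600845 44.999994998797774
```

```bash
python3 -m creep '[0,1,0,0,0,0,0.06,0,2.2,0.02,0.4,0,0,0.06,0,3,0.02,1,0,0,0.06,0,3.3,0.02,1.8,0,0,0.06,0,3.3,0.02,2.5,0,0,0.06,0,3.3,0.02,2.85,0,0,0.06,0,3.3,0.02,2.85,0,0,0.06,0,3.3,0.02,2.85,0,0,0.06,0,3.3,0.02,2.85,0,0,0.06]'
python3 - <<'E'
from h import *
snap('wrist','w3');go([.5291,-.2118,.153],34.25)
im=cv2.imread('pics/w3.png')
cv2.imwrite('pics/c4.png',cv2.resize(im[70:260,190:390],None,fx=3.1,fy=3.1,interpolation=cv2.INTER_CUBIC))
E
```

```text
time_s: 5.8
tool_pos: [0.5303, -0.2144, 0.156]
tool_rot: [179.9, 0.1, 124.2]
force: [-0.3, -0.3, -1.0]
grip_width: 0.0296
grasp_force: 45.0
shift [0.096 0.02  0.099] turn [ 0.013  0.014 -0.017]
5.85 [ 0.5302 -0.2145  0.156 ] [1.7992e+02 8.0000e-02 1.2415e+02] [-0.19 -0.18 -1.37] 0.02933004571937161 44.99981889501214
```

View pics/c4.png

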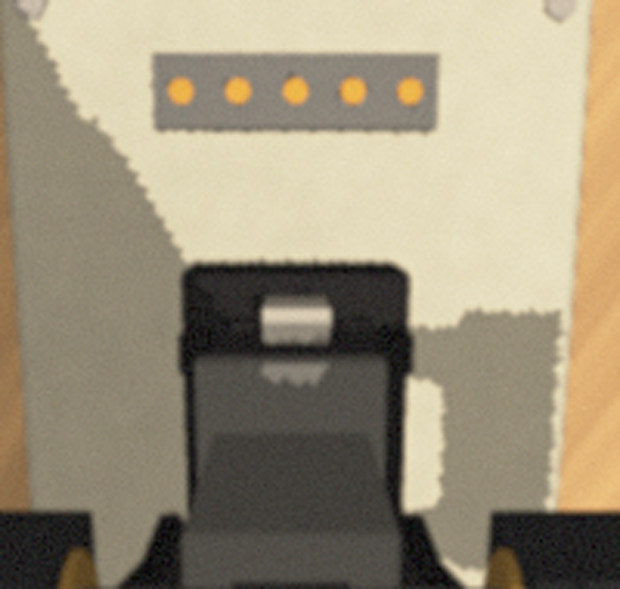

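The hook head is at crop (297,320) and the foot's end edge at (195..388, 355). The foot looks about 1 mm to the left of the socket. I'll quantify both in the tool frame from this same picture.

```bash
python3 - <<'E'
from h import *
c=load('w3');o=env.get_obs();tp=o['tool_pos'];M=Ro.from_euler('xyz',o['tool_rot'],degrees=True)
uu,vv=np.meshgrid(np.arange(560),np.arange(420))
uv=cv2.undistortPoints(np.c_[uu.ravel(),vv.ravel()].astype(float)[:,None],K(c),np.array(c['D'],float))[:,0]
P=((np.c_[uv,np.ones(len(uv))]*c['depth'].reshape(-1,1)-np.array(c['t']))@np.array(c['R']))
T=(M.inv().apply(P-tp)*1000).reshape(420,560,3);W=P.reshape(420,560,3)*1000
def run(name,v,lo,hi,u0=235,u1=340):
    m=[u for u in range(u0,u1) if lo<W[v,u,2]<hi and c['depth'][v,u]>0]
    if m: 
        sc=np.diff(T[v,m[0]:m[0]+6,1]).mean()
        a,b=T[v,m[0],1],T[v,m[-1],1]; print(name,v,m[0],m[-1],'y',a.round(2),b.round(2),'mid',((a+b)/2).round(2),'x',T[v,m[0],0].round(1),'z',W[v,m[len(m)//2],2].round(1))
for v in (188,192,196,200,204): run('foot',v,116,130)
for v in (168,171,174,177): run('hook',v,90,105,265,305)
for v in (158,162,166): run('base',v,68,77)
for v in range(166,192,3): run('posts',v,85,98)
m=(np.abs(T[...,1])<5)&(W[...,2]>105)&(W[...,2]<135)&(vv<240); print('foot x max',np.sort(T[m][:,0])[-40:].mean(), 'foot top z',np.median(W[188:200,262:305,2]))
m=(np.abs(T[...,1])<5)&(W[...,2]>97)&(W[...,2]<104.5)&(vv<180); print('hook x',T[m][:,0].min(),T[m][:,0].max(),m.sum())
E
```

```text
foot 188 253 314 y -18.48 16.96 mid -0.76 x 35.0 z 119.8
foot 192 253 314 y -18.49 17.0 mid -0.75 x 32.7 z 120.6
foot 196 253 314 y -18.75 17.13 mid -0.81 x 30.0 z 120.3
foot 200 253 314 y -18.64 17.21 mid -0.72 x 27.9 z 119.8
foot 204 253 313 y -18.68 16.71 mid -0.98 x 25.5 z 121.5
hook 171 275 296 y -6.13 7.19 mid 0.53 x 42.7 z 101.2
hook 174 275 296 y -6.13 7.22 mid 0.55 x 40.8 z 102.3
hook 177 275 295 y -6.32 6.74 mid 0.21 x 38.0 z 97.4
base 158 249 321 y -25.72 26.35 mid 0.31 x 48.2 z 72.0
base 162 248 322 y -26.66 27.21 mid 0.28 x 45.2 z 71.9
base 166 248 321 y -26.64 26.37 mid -0.14 x 42.4 z 75.5
posts 169 275 295 y -6.42 6.87 mid 0.23 x 42.7 z 92.8
posts 178 248 322 y -25.37 25.77 mid 0.2 x 35.6 z 97.0
posts 181 247 323 y -25.68 26.15 mid 0.23 x 34.0 z 85.8
posts 184 247 323 y -25.75 26.2 mid 0.22 x 32.0 z 85.5
posts 187 248 322 y -24.54 25.18 mid 0.32 x 30.8 z 91.9
posts 190 248 322 y -24.65 25.2 mid 0.28 x 28.6 z 91.5
foot x max 35.55423458432543 foot top z 120.36905914460212
hook x 37.99288566560964 43.20018839446252 120
```

Foot mid is y −0.78 mm and socket mid is +0.28, so I shift +1.05 mm in y. In x it needs about +2.6 mm. I'll align first, then lower to just above the slopes.

```bash
python3 -m creep '[0,0.087,0.035,0,0,0,0,0,0.087,0.035,0,0,0,0,0,0.087,0.035,0.2,0,0,0,0,0.087,0.035,0.4,0,0,0,0,0.087,0.035,0.4,0,0,0,0,0.087,0.035,0.4,0,0,0]'; python3 -c "
from h import *
go([.5297,-.2118,.143],34.25)"
```

```text
time_s: 6.45
tool_pos: [0.5286, -0.2114, 0.1425]
tool_rot: [-180.0, -0.0, 124.1]
force: [-0.2, 0.3, -1.9]
grip_width: 0.0297
grasp_force: 45.0
shift [-0.031  0.022 -0.016] turn [-0.006 -0.003 -0.017]
6.45 [ 0.5286 -0.2114  0.1425] [-1.7996e+02 -2.0000e-02  1.2415e+02] [-0.19  0.26 -1.86] 0.02971043342500716 44.99997868202627
```

```bash
python3 -m creep '[0,-0.03,0.022,0,0,0,0,0,-0.03,0.022,0,0,0,0,0,-0.03,0.022,0,0,0,0,0,-0.03,0.022,0,0,0,0]'; cat > m.py <<'E'
from h import *
import sys
c=snap('wrist',sys.argv[1]);o=env.get_obs();tp=o['tool_pos'];M=Ro.from_euler('xyz',o['tool_rot'],degrees=True)
uu,vv=np.meshgrid(np.arange(560),np.arange(420))
uv=cv2.undistortPoints(np.c_[uu.ravel(),vv.ravel()].astype(float)[:,None],K(c),np.array(c['D'],float))[:,0]
P=((np.c_[uv,np.ones(len(uv))]*c['depth'].reshape(-1,1)-np.array(c['t']))@np.array(c['R']))
T=(M.inv().apply(P-tp)*1000).reshape(420,560,3);Z=P.reshape(420,560,3)[...,2]*1000-tp[2]*1000
def mid(name,v,lo,hi,u0,u1,absz=False):
    z=Z[v]+(tp[2]*1000 if absz else 0)
    m=[u for u in range(u0,u1) if lo<z[u]<hi and c['depth'][v,u]>0]
    if m: print(name,v,m[0],m[-1],'mid y',((T[v,m[0],1]+T[v,m[-1],1])/2).round(2),'x',T[v,m[0],0].round(1),'z',(z[m[len(m)//2]]).round(1))
for v in (188,194,200): mid('foot',v,-40,-32,235,340)
for v in range(158,182,3): mid('hook',v,92,105,265,312,True)
for v in range(168,192,3): mid('posts',v,86,97,235,345,True)
print(tp.round(4),o['tool_rot'].round(2),o['force'].round(2))
E
python3 m.py w4
```

```text
time_s: 6.85
tool_pos: [0.5299, -0.2116, 0.1429]
tool_rot: [180.0, -0.0, 124.2]
force: [0.1, 1.0, -1.4]
grip_width: 0.03
grasp_force: 45.0
foot 188 253 314 mid y -0.77 x 35.1 z -35.3
foot 194 253 314 mid y -0.75 x 31.5 z -36.2
foot 200 253 314 mid y -0.76 x 27.7 z -35.7
hook 176 272 294 mid y -1.09 x 40.0 z 92.0
hook 179 272 294 mid y -1.1 x 39.2 z 100.7
posts 186 243 323 mid y -1.07 x 33.0 z 86.5
posts 189 243 323 mid y -1.09 x 31.1 z 90.0
[ 0.5299 -0.2116  0.1429] [179.99  -0.   124.16] [ 1.56  0.46 -2.  ]
```

Residual y error is about −0.3 mm and x is aligned. I'll descend in small steps, watching the force.

```bash
python3 -m creep '[0,0,-0.01,0.05,0,0,0,0,0,-0.01,0.1,0,0,0,0,0,-0.01,0.15,0,0,0,0,0,-0.01,0.2,0,0,0,0,0,-0.01,0.25,0,0,0,0,0,-0.01,0.25,0,0,0]'; python3 -m creep '[0,0,0,0.03,0,0,0,0,0,0,0.06,0,0,0,0,0,0,0.1,0,0,0,0,0,0,0.1,0,0,0]'
```

```text
time_s: 7.5
tool_pos: [0.5303, -0.212, 0.1362]
tool_rot: [179.9, 0.0, 124.2]
force: [-0.2, 0.8, 5.0]
grip_width: 0.0295
grasp_force: 45.0
time_s: 7.9
tool_pos: [0.5308, -0.2121, 0.1339]
tool_rot: [179.9, 0.1, 124.2]
force: [-0.9, 0.4, 7.6]
grip_width: 0.0299
grasp_force: 45.0
```

```bash
python3 -m creep '[0,0,0,0.03,0,0,0,0,0,0,0.06,0,0,0,0,0,0,0.1,0,0,0,0,0,0,0.1,0,0,0]'; python3 -m creep '[0,0,0,0.03,0,0,0,0,0,0,0.06,0,0,0,0,0,0,0.1,0,0,0,0,0,0,0.1,0,0,0]'
```

```text
time_s: 8.3
tool_pos: [0.5301, -0.2115, 0.1294]
tool_rot: [180.0, 0.0, 124.2]
force: [0.5, 1.2, 3.4]
grip_width: 0.0298
grasp_force: 45.0
time_s: 8.7
tool_pos: [0.53, -0.2117, 0.1266]
tool_rot: [180.0, 0.0, 124.2]
force: [0.9, 1.0, 4.5]
grip_width: 0.0301
grasp_force: 45.0
```

```bash
for i in 1 2; do python3 -m creep '[0,0,0,0.02,0,0,0,0,0,0,0.04,0,0,0,0,0,0,0.04,0,0,0]' | grep -E 'pos|force:'; done
```

```text
tool_pos: [0.53, -0.2118, 0.1256]
force: [0.4, 2.5, 5.9]
grasp_force: 45.0
tool_pos: [0.53, -0.2117, 0.124]
force: [1.4, 0.7, 3.1]
grasp_force: 45.0
```

```bash
for i in 1 2; do python3 -m creep '[0,0,0,0.01,0,0,0,0,0,0,0.025,0,0,0,0,0,0,0.025,0,0,0]' | grep -E 'pos|force:'; done
```

```text
tool_pos: [0.53, -0.2118, 0.1232]
force: [3.1, 1.2, 4.1]
grasp_force: 45.0
tool_pos: [0.53, -0.2118, 0.1227]
force: [2.2, 1.6, 5.5]
grasp_force: 45.0
```

```bash
python3 -m creep '[0,0,0,0.01,0,0,0,0,0,0,0.025,0,0,0,0,0,0,0.025,0,0,0]' | grep -E 'pos|force:'; python3 m.py w5; python3 - <<'E'
from h import *
im=cv2.imread('pics/w5.png')
cv2.imwrite('pics/c5.png',cv2.resize(im[130:260,210:360],None,fx=4,fy=4,interpolation=cv2.INTER_CUBIC))
E
```

```text
tool_pos: [0.5301, -0.2118, 0.1227]
force: [-0.1, 1.9, 11.3]
grasp_force: 45.0
foot 188 253 314 mid y -0.78 x 35.2 z -36.5
foot 194 247 328 mid y 1.56 x 32.1 z -35.8
foot 200 239 318 mid y -3.71 x 28.4 z -35.6
posts 180 271 295 mid y -1.09 x 40.2 z 90.9
posts 189 253 314 mid y -0.78 x 34.4 z 86.9
[ 0.5301 -0.2118  0.1227] [179.94  -0.   124.16] [-0.36  2.51 10.33]
```

View pics/c5.png

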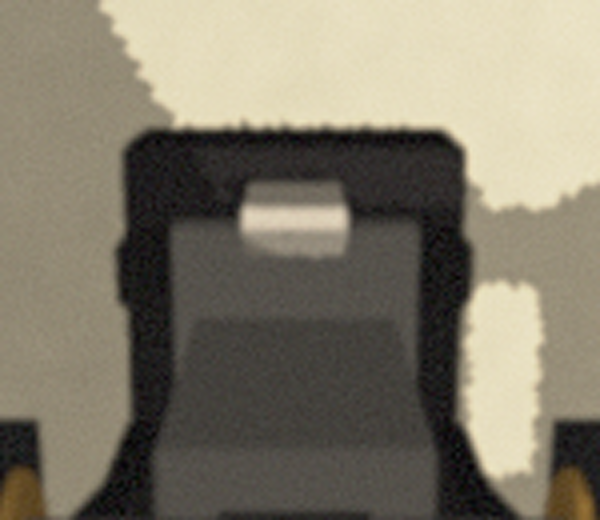

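The end hook's head, at crop (295,220), overlaps the foot's top edge. The foot top at about 87 mm gives an underside on the 79 mm floor, and the force has risen sharply to 11 N, so it is home. I'll release and retreat.

```bash
python3 -m creep '[50,0,0,0,0,0,0,50,0,0,0,0,0,0,50,0,0,0,0,0,0,50,0,0,0,0,0,0,50,0,0,-0.3,0,0,0,50,0,0,-1,0,0,0,50,0,0,-2.2,0,0,0,50,0,0,-3.5,0,0,0,50,0,0,-4.5,0,0,0,50,0,0,-4.5,0,0,0]'; python3 -m creep '[50,-1.5,0,0,0,0,0,50,-2.7,0,0,0,0,0,50,-2.7,0,0,0,0,0,50,-2.7,0,0,0,0,0,50,-2.7,0,0,0,0,0]'
python3 - <<'E'
from h import *
c=snap('wrist','w6')
im=cv2.imread('pics/w6.png')
cv2.imwrite('pics/c6.png',cv2.resize(im[0:220,170:400],None,fx=2.7,fy=2.7,interpolation=cv2.INTER_CUBIC))
uu,vv=np.meshgrid(np.arange(560),np.arange(420))
uv=cv2.undistortPoints(np.c_[uu.ravel(),vv.ravel()].astype(float)[:,None],K(c),np.array(c['D'],float))[:,0]
P=((np.c_[uv,np.ones(len(uv))]*c['depth'].reshape(-1,1)-np.array(c['t']))@np.array(c['R']))
Q=(Ro.from_euler('z',-34.3,degrees=True).apply(P-[.5293,-.2117,0]))*1000
ok=c['depth'].ravel()>0
def med(n,x0,x1,y0,y1):
    m=ok&(Q[:,0]>x0)&(Q[:,0]<x1)&(Q[:,1]>y0)&(Q[:,1]<y1)&(Q[:,2]>30); print(n,m.sum(),np.median(Q[m,2]).round(2) if m.any() else '')
med('top +y',-10,10,8,18);med('top -y',-10,10,-18,-8)
for s in (1,-1):
    med(f'foot end {s}',9,15,*sorted((s*26,s*32)));med(f'foot end {s}',-15,-9,*sorted((s*26,s*32)))
med('chassis',-60,-40,-30,30);med('chassis',40,60,-30,30)
E
```

```text
time_s: 11.25
tool_pos: [0.5318, -0.2133, 0.2619]
tool_rot: [179.7, 0.3, 124.1]
force: [0.4, -0.2, 0.2]
grip_width: 0.0496
grasp_force: 0.0
time_s: 11.75
tool_pos: [0.5747, -0.278, 0.2564]
tool_rot: [180.0, -0.1, 124.2]
force: [-0.6, 0.7, -0.7]
grip_width: 0.0503
grasp_force: 0.0
top +y 328 144.78
top -y 322 144.8
foot end 1 18 88.84
foot end 1 18 88.83
foot end -1 36 88.71
foot end -1 39 88.69
chassis 997 44.4
chassis 1003 44.24
```

View pics/c6.png

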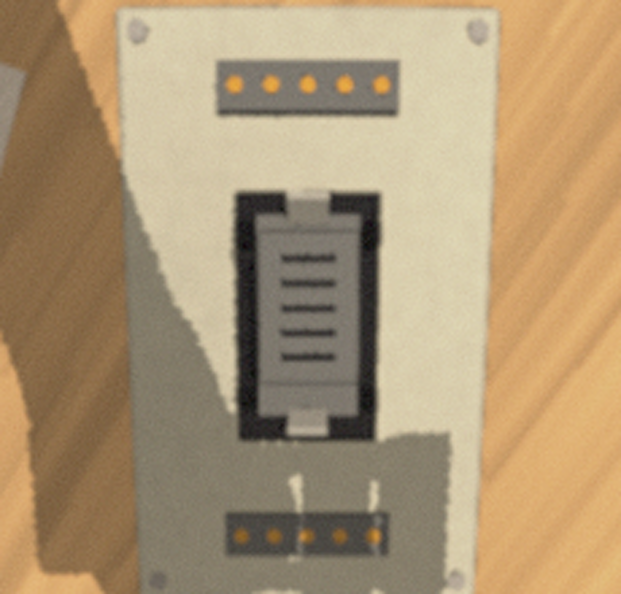

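The module sits level: top at 144.8 mm at both ends, and foot top at 88.8 mm, which is floor + 8 + 1.5, the latched height. Both hooks, at crop (308,210) and (308,422), overlap the foot's ends. The robot is clear, so I'm handing in.

```bash
python3 -c "
from cell import env
print(env.sign_off())"
```

```text
the job is handed in; nothing more can be done
None
```

The power module is seated level in the socket with both snap hooks over its foot, it has been released, and the job was handed in at about 11.8 s; the highest contact force I read was about 13 N (limit 45 N), and the other things on the bench were not touched.

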